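Set the mechanical kitchen timer

TASK

A dish has just gone into the oven: set the wind-up timer on the chopping board to 40 minutes by twisting its dial clockwise past the red 60-minute mark until it meets its stop, then turning it back to 40 and letting go. The timer stands loose on rubber feet, so while you turn keep it pressed down on the board, firmly but gently (15 to 20 N), so that its case does not skid or swivel. Leave everything else where it is.

Things in the scene. Friction and masses are not known exactly. Their poses are not given: they have to be found in the camera images.
- timer_grip (a point): The timer's dial: black disc 60 mm across with an upright grip bar, 48 mm long, 14 mm thick, flat top 71 mm above the board's top, foot at 39 mm. This point is on the dial's axis, 60 mm above the board: the height to pinch the bar, fingers on its two long faces (fingertips clear of the disc, 39 mm above the board). It turns with the dial: x runs along the bar to the white pointer end, z up.
- timer: The timer's case: loose steel drum 96 mm across, 34 mm high, 0.24 to 0.31 kg, on four soft rubber feet 38 mm from its axis. Origin on the axis at the board's top; x points to the zero tick, z up. White face, a tick every 5 minutes (longer every 15) clockwise from zero, 4.5 degrees a minute; zero broad green, 60 broad red.
- timer_zero (a point): Point on the rim of the timer's case in line with the green zero tick, 48 mm from the axis, 30 mm above the board. Unpressed, the feet resist swivelling with only 0.04 to 0.09 N m; each newton of press adds 0.018 to 0.027 N m.
- timer_dial (a joint): Dial angle in rad from the zero tick, clockwise from above: 0.0785 a minute, so 40 minutes is 3.142, the red 60 mark 4.712 and the fixed stop 4.948 (63 minutes). Starts between 26 and 48 minutes, stays where it is left. Winding takes 0.19 to 0.25 N m (spring and friction), turning back 0.05 to 0.09 N m.
- mug: Blue mug, 82 mm across, 92 mm high, handle to one side; bystander. Origin under its centre.
- salt_jar: Glass salt jar with steel cap, 48 mm across, 85 mm high; bystander. Origin under its centre.
- pepper_mill: Dark wooden pepper mill, 52 mm across, 137 mm high; bystander. Origin under its centre.
- oil_bottle: Green oil bottle, 60 mm across, 240 mm high; bystander. Origin under its centre.
- ramekin: White ramekin, 84 mm across, 45 mm high, on the chopping board; bystander. Origin under its centre.
- wooden_spoon: Wooden spoon, 300 mm long, lying on the counter; bystander. Origin at its middle, underside.
- board: Wooden chopping board, 220 by 380 mm, fixed; its top stands 10 to 25 mm above the counter (measure it). Origin at its centre, 22 mm below its top; long side along y.
Not all that is in view belongs to the job. What is shaped like the timer but pink is not meant.

How it is judged:
On the way, in this order (a step that is already met when the one before it is completed fails the run):
1. the dial is wound past the red 60 mark and up to its stop (beyond 61.5 minutes) (value of joint timer_dial above 4.83 rad), for 0.05 s.
2. the dial is turned back to 40 minutes (within 2 minutes) (value of joint timer_dial between 2.985 and 3.299 rad), for 0.3 s.
At the end, for the whole second after the job is handed in: The pointer stands at 40 minutes, within 2 minutes (0.157 rad) either way, and the timer stands level on the board with the zero tick within 15 mm of where it was (all of step 2 and angle between timer_zero's own z axis and vertical below 0.05 rad and distance of timer_zero from where it was at the start of the episode below 0.015 m); the robot touches nothing.
It fails at once if the timer's case skids or swivels so that its zero tick leaves its place by more than 15 mm (distance of timer_zero from where it was at the start of the episode above 0.015 m).
It fails at once if the timer is pressed on the board with more than 30 N (contact force between timer and board above 30 N).
It fails at once if another thing on the counter is moved by more than 15 mm (distance of any of mug, salt_jar, pepper_mill, oil_bottle, ramekin, wooden_spoon from where it was at the start of the episode above 0.015 m).
It also fails if it takes over 72 s, if anything falls off the work surface, if the arm or the gripper's body presses on something with over 40 N, if the wrist force passes 120 N, or if a joint passes its speed limit or range.

ROBOT

A 6-joint arm with a two-finger parallel gripper is mounted at the origin on the work surface. World frame = base frame: x ahead of the robot, y to its left, z up, the work surface at z = 0. Lengths are in m, angles in rad, forces in N, time in s.
With the tool pointing down it reaches from about 0.35 to 0.975 m from the base axis. Payload 4.9 kg.
Tool frame: the origin (TCP) lies at the very end of the fingers, on their centre line; the grasp point (between the pads) lies manip.grip_point_offset behind it (manip.grip_point_offset is the distance from the TCP to the grasp point, in m); z points along the fingers, y is the line along which they close (so a half turn about z gives the same grasp; the last joint's range is limited). The gripper opens to 85 mm and grips with 20 to 120 N. Pads are 22 mm wide; open, the fingers measure 114 mm over their backs; the gripper's body (76 mm by 85 mm) begins 54 mm behind the grasp point. The pads swing forward as they close: fully open they stand 13 mm farther back than shut.
Start: joints at [0.983, 0.053, 1.613, -0, 1.476, -0.119], TCP at [0.282, 0.558, 0.231] pointing down, gripper open.
Joint ranges: [-3.01, 3.01], [-1.01, 2.22], [0.06, 2.58], [-1.02, 4.17], [0.09, 2.62], [-3.14, 3.14]. Speed limits (rad/s): [2.57, 2.57, 3.14, 3.14, 3.14, 3.14].

INTERFACE

Orientations are given as a unit quaternion [w, x, y, z].
In Python, from plant import manip gives the robot as it stands.
- The arm moves only by the shell command python3 -m crank 'ROWS' [OPENING]. ROWS is JSON, a list of rows, each an object of numbers: "x", "y", "z": the shift along the tool's x, y, z in cm; "turn": the turn about the tool's z in rad. In form: [{"x": .., "y": .., "z": .., "turn": ..}, ...]. A call has 1 to 5 rows; each row shifts and turns the commanded pose from where the row before left it, along the tool's axes as they then stand; what a row does not reach is not made up. A row lasts 1/10 s, in which the tool goes at most 50 mm and 8.59 degrees, less where a joint would pass 70% of its speed; a pose out of reach is approached as far as the arm can. A call with a gripper value outside its range is refused whole. OPENING is the opening in per cent of the stroke, from 0 (shut) to 100 (fully open), set as the call begins (- or left out, the last holds). The fingers move at their own pace and stop on an object; the grip force is fixed at half the most. Time passes only in rows, so rows that do not move let the fingers close. It gives the time, the measured TCP pose, the force, the opening and the grip force at its end, in the units of the state.
- manip.state(): the state, without advancing time (a new reading comes with each control period).
- manip.grab_frame(name): name is "scene" or "side" or "wrist"; returns (picture, depth): 384x512x3 uint8, red, green, blue; 384x512 float32, m along the optical axis (not along the pixel's ray), 0 where there is no reading.
- manip.camera_model(name): a dict with "mtx" (3x3 intrinsics, pixels), "world_to_cam" (4x4, takes a point from world to camera coordinates). Camera axes: x right, y down, z forward; pixel columns grow to the right and rows downward; lengths in m; the calibration is good to about 2 mm. A picture is of the moment at which its call begins: read the wrist's pose just before it. camera_model takes no time and is no camera call; for the wrist camera it gives the pose at the moment of the call.
- manip.job_done(): hands the job in; it is judged then, once.
The state is a dict: "time": time; "joint_pos": joint angles; "joint_vel": joint speeds; "joint_efforts": joint torques, N m; "tool_pos": TCP position; "tool_rot": TCP orientation; "contact_force": force on the tool from outside, world axes, zero at the start; "ft_torque": the same for the moment, N m; "gripper_width": opening from 0.0 (shut) to 1.0 (fully open); "grasp_force": force on a finger pad.
Only numpy, scipy, OpenCV 4.12 (cv2) and the standard library are available. Lean on these libraries where they do the work, as an engineer would, in place of code of your own. Each camera call takes 0.05 s, during which the arm holds its last target. There are 200 camera calls.

## Working session

There is one attempt and no reset: what is moved stays moved. The work goes in short steps, Python scripts to look and compute and a shell command to move; the robot and the scene stay as the last step left them, time stands still between calls to the robot, and variables do not carry over. Pictures are saved under pics/ and viewed, at most 10 in all, crops included, and the job is handed in when it is done.

```bash
mkdir -p pics; ls; python3 - <<'E'
from plant import manip
import cv2,numpy as np
s=manip.state();print({k:np.round(v,3) for k,v in s.items()},manip.grip_point_offset)
ims=[]
for n in("scene","side"):
    im,d=manip.grab_frame(n);np.savez(f"{n}.npz",im=im,d=d,**manip.camera_model(n));cv2.imwrite(f"pics/{n}0.png",im[:,:,::-1])
E
```

```text
pics
{'time': np.float64(0.0), 'joint_pos': array([ 0.983,  0.053,  1.614,  0.   ,  1.476, -0.119]), 'joint_vel': array([ 0.   , -0.001,  0.   , -0.   , -0.001,  0.002]), 'joint_efforts': array([ 0.0000e+00, -3.9368e+01, -3.7018e+01, -0.0000e+00,  7.0000e-03,
       -0.0000e+00]), 'tool_pos': array([0.282, 0.557, 0.23 ]), 'tool_rot': array([-0.   ,  0.232,  0.973, -0.001]), 'contact_force': array([ 0.291,  0.268, -0.234]), 'ft_torque': array([-0.031,  0.005,  0.053]), 'grasp_force': np.float64(0.0), 'gripper_width': np.float64(0.997)} 0.0187
```

View pics/scene0.png

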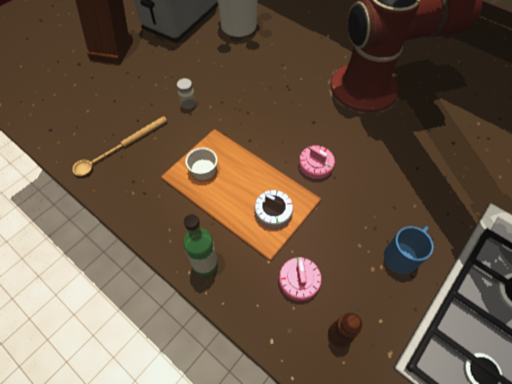

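View pics/side0.png

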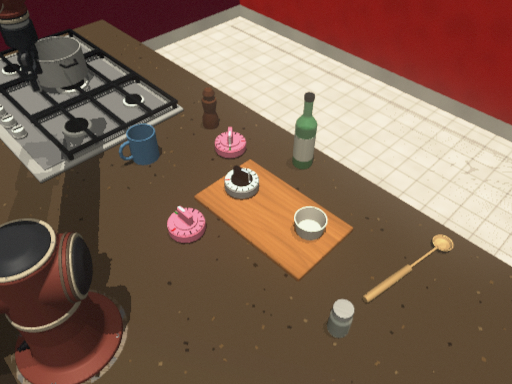

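The scene view shows three timers. The white one is on the board at scene (273,208) and side (241,182). The pink ones are at scene (317,162) and (300,279). The white one fits because it is a steel drum with a white face and black dial, and it stands on the board. I'll confirm that in a crop and measure it.

```bash
cat > h.py <<'E'
import numpy as np,cv2
def load(n):
    f=np.load(n+".npz");return f['im'],f['d'],f['mtx'],f['world_to_cam']
def pts(uv,d,K,T):
    uv=np.atleast_2d(uv).astype(float);d=np.asarray(d)
    c=np.c_[(uv-K[[0,1],2])/K[[0,1],[0,1]]*d[:,None],d]
    return (c-T[:3,3])@T[:3,:3]
def onplane(uv,z,K,T):
    o=-T[:3,:3].T@T[:3,3];p=pts(uv,np.ones(len(np.atleast_2d(uv))),K,T)-o
    return o+p*((z-o[2])/p[:,2])[:,None]
E
python3 - <<'E'
from h import *
for n,c in(("scene",(273,208)),("side",(241,182))):
    im,d,K,T=load(n)
    hsv=cv2.cvtColor(im,cv2.COLOR_RGB2HSV)
    m=cv2.inRange(hsv,(5,130,110),(18,255,255));m=cv2.erode(m,np.ones((5,5)))
    v,u=np.nonzero((m>0)&(d>0));P=pts(np.c_[u,v],d[v,u],K,T)
    k=(P[:,2]<.05)&(np.hypot(P[:,0]-np.median(P[:,0]),P[:,1]-np.median(P[:,1]))<.25);zb=np.median(P[k,2]);print(n,"board z",zb,k.sum(),np.median(P[k],0))
    cv,cu=np.mgrid[c[1]-30:c[1]+31,c[0]-30:c[0]+31];cu=cu.ravel();cv=cv.ravel()
    w=(hsv[cv,cu,1]<60)&(hsv[cv,cu,2]>130)
    P=pts(np.c_[cu,cv],d[cv,cu],K,T); f=w&(P[:,2]>zb+.025)&(P[:,2]<zb+.045)
    e=cv2.minEnclosingCircle(P[f,:2].astype(np.float32));print("face",e,np.median(P[f,2]))
    b=(P[:,2]>zb+.060);print("bar top",P[b].mean(0),b.sum())
    cr=im[c[1]-32:c[1]+32,c[0]-32:c[0]+32];cr=cv2.resize(cr,(512,512),interpolation=cv2.INTER_CUBIC);cv2.imwrite(f"pics/{n}_c.png",cr[:,:,::-1])
E
```

```text
scene board z 0.011188382597787061 6338 [ 0.56706797 -0.04317899  0.01118838]
face ((0.5551138520240784, 0.06534679979085922), 0.048802830278873444) 0.04592399738847925
bar top [0.59203296 0.08954825 0.15452376] 147
side board z 0.011131375336082355 5773 [ 0.51315119 -0.07606332  0.01113138]
face ((0.5493195056915283, 0.06133730337023735), 0.048001404851675034) 0.0450177962862375
bar top [ 0.49278056 -0.00325877  0.1567509 ] 113
```

View pics/scene_c.png

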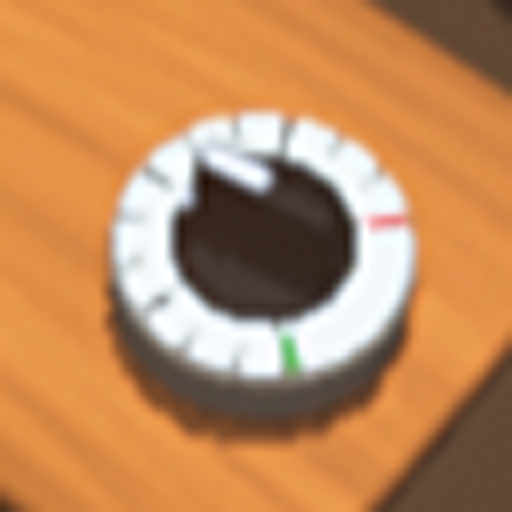

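The crop confirms it: white face, black dial, green zero tick at crop (290,352), red 60 at (390,220), and the white pointer end at upper left (235,165). Next I'll map the obstacles, the wrist camera offset and the first move.

```bash
python3 - <<'E'
from h import *
from plant import manip
from scipy.spatial.transform import Rotation as R
im,d,K,T=load("scene")
for n,u in dict(mug=(410,248),bottle=(192,222),mill=(350,322),salt=(185,84),pinkA=(317,158),pinkB=(300,275),mixer=(370,85),zero=(273+4,208+12)).items():
    print(n,pts(u,[d[u[1],u[0]]],K,T).round(3))
a=onplane([[273-32+290/8,208-32+352/8],[273-32+390/8,208-32+220/8]],.0452,K,T);print("zero,red",a.round(4))
s=manip.state();q=s['tool_rot'];r=R.from_quat(np.r_[q[1:],q[0]])
M=manip.camera_model("wrist")['world_to_cam'];o=-M[:3,:3].T@M[:3,3]
print("cam in tool",r.inv().apply(o-s['tool_pos']),"axes\n",(r.inv().as_matrix()@M[:3,:3].T).round(2))
print("to timer cm tool",r.inv().apply(np.array([.552,.0635,.25])-s['tool_pos'])*100)
E
```

```text
mug [[0.412 0.382 0.003]]
bottle [[0.765 0.029 0.239]]
mill [[0.698 0.354 0.138]]
salt [[0.926 0.31  0.857]]
pinkA [[0.365 0.064 0.047]]
pinkB [[0.662 0.222 0.069]]
mixer [[0.061 0.039 0.072]]
zero [[0.579 0.095 0.045]]
zero,red [[0.5786 0.0957 0.0452]
 [0.5224 0.0914 0.0452]]
cam in tool [ 0.08192858  0.00019726 -0.14269252] axes
 [[-0.   -0.95 -0.32]
 [ 1.   -0.   -0.  ]
 [ 0.   -0.32  0.95]]
to timer cm tool [-46.38133458 -31.84456516  -1.93337452]
```

```bash
python3 -m crank '[{"x":-3.3,"y":-2.3},{"x":-3.3,"y":-2.3},{"x":-3.3,"y":-2.3},{"x":-3.3,"y":-2.3},{"x":-3.3,"y":-2.3}]' 
python3 -m crank '[{"x":-3.3,"y":-2.3},{"x":-3.3,"y":-2.3},{"x":-3.3,"y":-2.3},{"x":-3.3,"y":-2.3},{"x":-3.3,"y":-2.3}]'
python3 -m crank '[{"x":-3.3,"y":-2.3},{"x":-3.3,"y":-2.3},{"x":-3.3,"y":-2.3},{"x":-3.3,"y":-2},{}]'
python3 - <<'E'
from plant import manip
import cv2,numpy as np
manip.state();T=manip.camera_model("wrist")
im,d=manip.grab_frame("wrist");np.savez("wrist.npz",im=im,d=d,**T)
cv2.imwrite("pics/w1.png",im[:,:,::-1]);s=manip.state();print({k:np.round(s[k],3) for k in("time","joint_pos","tool_pos","tool_rot","contact_force","ft_torque")})
E
```

```text
{'time': np.float64(0.15), 'joint_pos': array([ 0.983,  0.053,  1.614, -0.   ,  1.476, -0.119]), 'tool_pos': array([0.282, 0.557, 0.23 ]), 'tool_rot': array([-0.   ,  0.232,  0.973, -0.001]), 'contact_force': array([-0.035, -0.05 , -0.473]), 'ft_torque': array([0.002, 0.023, 0.046])}schema error: expected keys x, y, z, turn
schema error: expected keys x, y, z, turn
schema error: expected keys x, y, z, turn
```

View pics/w1.png

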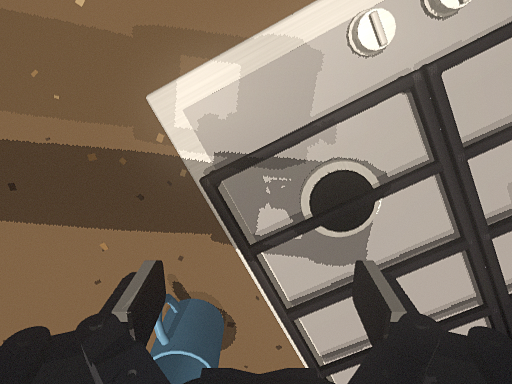

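The arm did not move because every row needs all four keys. The picture only shows the hob and mug beneath the start pose.

```bash
python3 -m crank '[{"x":-3.3,"y":-2.3,"z":0,"turn":0},{"x":-3.3,"y":-2.3,"z":0,"turn":0},{"x":-3.3,"y":-2.3,"z":0,"turn":0},{"x":-3.3,"y":-2.3,"z":0,"turn":0},{"x":-3.3,"y":-2.3,"z":0,"turn":0}]' 
python3 -m crank '[{"x":-3.3,"y":-2.3,"z":0,"turn":0},{"x":-3.3,"y":-2.3,"z":0,"turn":0},{"x":-3.3,"y":-2.3,"z":0,"turn":0},{"x":-3.3,"y":-2.3,"z":0,"turn":0},{"x":-3.3,"y":-2.3,"z":0,"turn":0}]'
python3 -m crank '[{"x":-3.3,"y":-2.3,"z":0,"turn":0},{"x":-3.3,"y":-2.3,"z":0,"turn":0},{"x":-3.3,"y":-2.3,"z":0,"turn":0},{"x":-3.3,"y":-2,"z":0,"turn":0},{"x":0,"y":0,"z":0,"turn":0}]'
cat > shot.py <<'E'
from plant import manip
import cv2,numpy as np,sys
T=manip.camera_model("wrist")
im,d=manip.grab_frame("wrist");np.savez("wrist.npz",im=im,d=d,**T)
cv2.imwrite(f"pics/{sys.argv[1]}.png",im[:,:,::-1]);s=manip.state();print({k:np.round(s[k],3) for k in("time","joint_pos","tool_pos","tool_rot","contact_force","ft_torque")})
E
python3 shot.py w2
```

```text
time: 0.65
tool_pos: [0.3779, 0.3789, 0.2309]
tool_rot: [-0.0, 0.232, 0.973, -0.0]
contact_force: [1.5, -0.5, 0.0]
gripper_width: 0.999
grasp_force: 0.0
time: 1.15
tool_pos: [0.4732, 0.2017, 0.2311]
tool_rot: [-0.0, 0.232, 0.973, -0.0]
contact_force: [0.4, -0.1, 0.6]
gripper_width: 1.001
grasp_force: 0.0
time: 1.65
tool_pos: [0.5517, 0.0607, 0.2309]
tool_rot: [0.0, 0.235, 0.972, -0.001]
contact_force: [-1.5, 0.7, 0.2]
gripper_width: 1.003
grasp_force: 0.0
{'time': np.float64(1.7), 'joint_pos': array([-0.021, -0.115,  1.778,  0.   ,  1.48 , -1.12 ]), 'tool_pos': array([0.551, 0.063, 0.231]), 'tool_rot': array([-0.001,  0.234,  0.972, -0.   ]), 'contact_force': array([0.085, 0.325, 0.515]), 'ft_torque': array([ 0.   , -0.078, -0.017])}
```

View pics/w2.png

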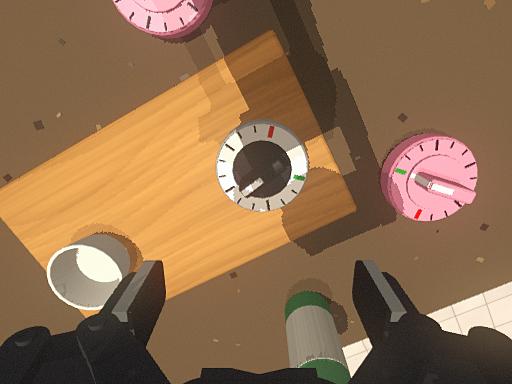

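The white timer face is centred near (263,166), with red 60 at (271,132), green zero at (299,178), and the white pointer end at (252,186). Next I'll measure these in world coordinates.

```bash
cat > meas.py <<'E'
from h import *
im,d,K,T=load("wrist");zb=.0112
v,u=np.mgrid[0:384,0:512];v=v.ravel();u=u.ravel();P=pts(np.c_[u,v],d.ravel(),K,T)
hsv=cv2.cvtColor(im,cv2.COLOR_RGB2HSV).reshape(-1,3)
near=np.hypot(P[:,0]-.552,P[:,1]-.0635)<.065
f=near&(P[:,2]>zb+.028)&(P[:,2]<zb+.038)
(cx,cy),r=cv2.minEnclosingCircle(P[f,:2].astype(np.float32));print("face",cx,cy,r,np.median(P[f,2]))
m=near&(P[:,2]>zb+.065)&(P[:,2]<zb+.08)&(d.ravel()>0)
q=P[m];rect=cv2.minAreaRect(q[:,:2].astype(np.float32));print("top",rect,np.median(q[:,2]),m.sum())
c=np.array(rect[0]);e=cv2.boxPoints(rect);L=max([(e[1]-e[0]),(e[2]-e[1])],key=np.linalg.norm)
w=m&(hsv[:,1]<60)&(hsv[:,2]>140);wc=P[w,:2].mean(0);L=L*np.sign(L@(wc-c));print("white",wc,w.sum())
ab=np.arctan2(L[1],L[0])
for n,k in(("green",(hsv[:,0]>45)&(hsv[:,0]<85)&(hsv[:,1]>120)),("red",((hsv[:,0]<6)|(hsv[:,0]>172))&(hsv[:,1]>150))):
    k=k&f;g=onplane(np.c_[u[k],v[k]],zb+.034,K,T)[:,:2].mean(0);a=np.arctan2(g[1]-cy,g[0]-cx);print(n,g,a,"dial rel",(a-ab)%(2*np.pi),k.sum())
print("bar dir world",ab,np.degrees(ab))
E
python3 meas.py
```

```text
face 0.5544378161430359 0.062112096697092056 0.047971248626708984 0.047391638179703585
top ((0.5543816685676575, 0.061593879014253616), (0.014193492010235786, 0.04891723021864891), 11.286436080932617) 0.08381024147687428 813
white [0.55676471 0.05002429] 175
green [0.57984976 0.09198825] 0.8659677818375374 dial rel 2.239778057431847 36
red [0.52477042 0.08704232] 2.442742935777603 dial rel 3.8165532113719127 49
bar dir world -1.3738102755943098 -78.71353064325844
```

Dial is at about 2.24 rad (28.5 min) and the bar points at -78.7°. It needs +0.90 rad to line up, then about 2.71 rad of clockwise winding, which takes j6 to about 2.5 and stays in range.

```bash
python3 -m crank '[{"x":0,"y":0,"z":0,"turn":0.14},{"x":0,"y":0,"z":0,"turn":0.14},{"x":0,"y":0,"z":0,"turn":0.14},{"x":0,"y":0,"z":0,"turn":0.14},{"x":0,"y":0,"z":0,"turn":0.14}]' |tail -0
python3 -m crank '[{"x":0,"y":0,"z":0,"turn":0.1},{"x":0,"y":0,"z":0,"turn":0.1},{"x":0,"y":0,"z":0,"turn":0},{"x":0,"y":0,"z":0,"turn":0},{"x":0,"y":0,"z":0,"turn":0}]' 40|tail -0
python3 shot.py w3; python3 meas.py
cat > togo.py <<'E'
from plant import manip
import numpy as np,sys
from scipy.spatial.transform import Rotation as R
x,y,z,b=map(float,sys.argv[1:5]);s=manip.state();q=s['tool_rot'];r=R.from_quat(np.r_[q[1:],q[0]])
Y=r.as_matrix()[:,1];a=np.arctan2(Y[1],Y[0])
e=(a-b-np.pi/2+np.pi/2)%np.pi-np.pi/2
print("cm",(r.inv().apply(np.array([x,y,z])-s['tool_pos'])*100).round(2),"turn",round(e,3),"F",s['contact_force'].round(1),"M",s['ft_torque'].round(2),"w",round(float(s['gripper_width']),3),"grip",s['grasp_force'],"j6",s['joint_pos'][5].round(3),"t",s['time'],"tcp",s['tool_pos'].round(4))
E
python3 togo.py .5544 .0616 .0545 -1.374
```

```text
{'time': np.float64(2.75), 'joint_pos': array([-0.018, -0.117,  1.779,  0.   ,  1.48 , -0.221]), 'tool_pos': array([0.55 , 0.065, 0.231]), 'tool_rot': array([-0.   ,  0.632,  0.775, -0.   ]), 'contact_force': array([-0.361, -0.144,  0.102]), 'ft_torque': array([-0.023,  0.018, -0.02 ])}
face 0.5541369318962097 0.06199127063155174 0.048081908375024796 0.04744491173512977
top ((0.5545346140861511, 0.06167513132095337), (0.013798958621919155, 0.049144383519887924), 11.45718002319336) 0.08385918903322093 779
white [0.55661699 0.04994581] 176
green [0.57982345 0.09193303] 0.8617436473562747 dial rel 2.2325746873220154 34
red [0.5242715  0.08676987] 2.4490173565540814 dial rel 3.8198483965198218 42
bar dir world -1.3708310399657406 -78.54283301556642
cm [-0.38  0.35 17.67] turn 0.007 F [-0.4 -0.1  0.1] M [-0.02  0.02 -0.02] w 0.402 grip 0.0 j6 -0.221 t 2.75 tcp [0.5502 0.0646 0.2312]Exception ignored on flushing sys.stdout:
BrokenPipeError: [Errno 32] Broken pipe
Exception ignored on flushing sys.stdout:
BrokenPipeError: [Errno 32] Broken pipe
```

```bash
python3 -m crank '[{"x":-0.4,"y":0.35,"z":3,"turn":0},{"x":0,"y":0,"z":3,"turn":0},{"x":0,"y":0,"z":3,"turn":0},{"x":0,"y":0,"z":3,"turn":0},{"x":0,"y":0,"z":0,"turn":0}]' 40 >/dev/null
python3 -m crank '[{"x":0,"y":0,"z":1,"turn":0},{"x":0,"y":0,"z":0,"turn":0}]' >/dev/null
python3 togo.py .5544 .0617 .0545 -1.372
```

```text
cm [ 0.08 -0.04  4.72] turn 0.003 F [ 0.1 -0.4 -0.4] M [ 0.05 -0.06  0.02] w 0.398 grip 0.0 j6 -0.226 t 3.45 tcp [0.555  0.061  0.1017]
```

```bash
python3 -m crank '[{"x":0.05,"y":-0.03,"z":1,"turn":0},{"x":0,"y":0,"z":1,"turn":0},{"x":0,"y":0,"z":1,"turn":0},{"x":0,"y":0,"z":1,"turn":0},{"x":0,"y":0,"z":0,"turn":0}]'
python3 -m crank '[{"x":0,"y":0,"z":0.4,"turn":0},{"x":0,"y":0,"z":0.2,"turn":0},{"x":0,"y":0,"z":0,"turn":0},{"x":0,"y":0,"z":0,"turn":0}]' >/dev/null
python3 togo.py .5544 .0617 .0545 -1.372
```

```text
time: 3.95
tool_pos: [0.5526, 0.0615, 0.059]
tool_rot: [-0.002, 0.632, 0.775, -0.001]
contact_force: [0.2, -0.3, 0.5]
gripper_width: 0.398
grasp_force: 0.0
cm [ 0.03 -0.    0.11] turn 0.003 F [ 0.4  0.7 -0.2] M [-0.03  0.03 -0.02] w 0.401 grip 0.0 j6 -0.225 t 4.35 tcp [0.5545 0.0614 0.0556]
```

```bash
python3 -m crank '[{"x":0,"y":0,"z":0,"turn":0},{"x":0,"y":0,"z":0,"turn":0},{"x":0,"y":0,"z":0,"turn":0},{"x":0,"y":0,"z":0,"turn":0},{"x":0,"y":0,"z":0,"turn":0}]' 0
python3 -m crank '[{"x":0,"y":0,"z":0,"turn":0},{"x":0,"y":0,"z":0,"turn":0},{"x":0,"y":0,"z":0,"turn":0}]' >/dev/null
python3 togo.py .5544 .0617 .0545 -1.372
python3 -m crank '[{"x":0,"y":0,"z":0.1,"turn":0},{"x":0,"y":0,"z":0,"turn":0},{"x":0,"y":0,"z":0,"turn":0}]'
```

```text
time: 4.85
tool_pos: [0.5546, 0.0614, 0.0558]
tool_rot: [0.0, 0.632, 0.775, 0.0]
contact_force: [-0.9, -0.2, 2.0]
gripper_width: 0.157
grasp_force: 59.5
cm [ 0.04 -0.02  0.13] turn 0.003 F [-0.3 -0.4  3.4] M [-0.1   0.06  0.03] w 0.155 grip 59.72994089126587 j6 -0.225 t 5.15 tcp [0.5546 0.0614 0.0558]
time: 5.45
tool_pos: [0.5547, 0.0614, 0.0557]
tool_rot: [0.0, 0.632, 0.775, 0.0]
contact_force: [-2.4, -0.6, 9.3]
gripper_width: 0.153
grasp_force: 60.8
```

```bash

python3 -m crank '[{"x":0,"y":0,"z":0.06,"turn":0},{"x":0,"y":0,"z":0.05,"turn":0},{"x":0,"y":0,"z":0,"turn":0},{"x":0,"y":0,"z":0,"turn":0}]';python3 togo.py .5544 .0617 .0545 -1.372
```

```text
time: 5.85
tool_pos: [0.5547, 0.0614, 0.0556]
tool_rot: [0.0, 0.632, 0.775, -0.0]
contact_force: [-6.5, -0.2, 15.1]
gripper_width: 0.15
grasp_force: 61.7
cm [ 0.04 -0.02  0.11] turn 0.003 F [-6.5 -0.2 15.1] M [-0.13  1.14 -0.  ] w 0.15 grip 61.661152839660645 j6 -0.225 t 5.85 tcp [0.5547 0.0614 0.0556]
```

```bash

python3 -m crank '[{"x":0,"y":-0.08,"z":0.02,"turn":0},{"x":0,"y":0,"z":0,"turn":0}]'
python3 -m crank '[{"x":0,"y":0,"z":0,"turn":0.05},{"x":0,"y":0,"z":0,"turn":0.05},{"x":0,"y":0,"z":0,"turn":0.05}]';python3 togo.py .5544 .0617 .0545 -1.372
```

```text
time: 6.05
tool_pos: [0.5547, 0.0613, 0.0557]
tool_rot: [0.001, 0.632, 0.775, 0.001]
contact_force: [-3.4, -1.2, 14.5]
gripper_width: 0.15
grasp_force: 61.4
time: 6.35
tool_pos: [0.5544, 0.0613, 0.0557]
tool_rot: [0.0, 0.689, 0.725, 0.0]
contact_force: [-5.0, -0.7, 15.9]
gripper_width: 0.147
grasp_force: 61.6
cm [ 0.04 -0.    0.12] turn -0.148 F [-5.  -0.7 15.9] M [-0.07  0.91  0.22] w 0.147 grip 61.57786846160889 j6 -0.074 t 6.35 tcp [0.5544 0.0613 0.0557]
```

```bash

python3 -m crank '[{"x":0,"y":-0.03,"z":0.01,"turn":0.08},{"x":0,"y":0,"z":0,"turn":0.08},{"x":0,"y":0,"z":0,"turn":0.08},{"x":0,"y":0,"z":0,"turn":0.08},{"x":0,"y":0,"z":0,"turn":0.08}]' >/dev/null
python3 togo.py .5544 .0617 .0545 -1.372
python3 -m crank '[{"x":0,"y":0,"z":0,"turn":0.08},{"x":0,"y":0,"z":0,"turn":0.08},{"x":0,"y":0,"z":0,"turn":0.08},{"x":0,"y":0,"z":0,"turn":0.08},{"x":0,"y":0,"z":0,"turn":0.08}]' >/dev/null
python3 togo.py .5544 .0617 .0545 -1.372
```

```text
cm [0.05 0.06 0.11] turn -0.549 F [-7.5  0.1 18.2] M [0.03 1.32 0.23] w 0.152 grip 61.89148485660553 j6 0.327 t 6.85 tcp [0.5537 0.0614 0.0556]
cm [0.09 0.11 0.11] turn -0.949 F [-10.6   1.9  20. ] M [0.17 1.65 0.22] w 0.153 grip 62.17979192733765 j6 0.727 t 7.35 tcp [0.553  0.0618 0.0556]
```

```bash

python3 -m crank '[{"x":-0.05,"y":-0.06,"z":-0.02,"turn":0},{"x":-0.05,"y":-0.06,"z":-0.02,"turn":0},{"x":0,"y":0,"z":0,"turn":0}]' >/dev/null
python3 togo.py .5544 .0617 .0545 -1.372
```

```text
cm [0.09 0.12 0.12] turn -0.947 F [-2.7  0.5 13.1] M [ 0.13  0.53 -0.07] w 0.155 grip 61.15454435348511 j6 0.725 t 7.65 tcp [0.5529 0.0618 0.0557]
```

```bash

python3 -m crank '[{"x":0,"y":0,"z":0.02,"turn":0.08},{"x":0,"y":0,"z":0,"turn":0.08},{"x":0,"y":0,"z":0,"turn":0.08},{"x":0,"y":0,"z":0,"turn":0.08},{"x":0,"y":0,"z":0,"turn":0.08}]' >/dev/null
python3 togo.py .5544 .0617 .0545 -1.372
```

```text
cm [0.15 0.14 0.12] turn -1.349 F [-5.4  3.6 14.7] M [0.52 0.98 0.27] w 0.15 grip 61.551706194877625 j6 1.127 t 8.15 tcp [0.5525 0.0624 0.0557]
```

```bash

python3 -m crank '[{"x":-0.03,"y":-0.07,"z":0.01,"turn":0.08},{"x":0,"y":0,"z":0,"turn":0.08},{"x":0,"y":0,"z":0,"turn":0.08},{"x":0,"y":0,"z":0,"turn":0.08},{"x":0,"y":0,"z":0,"turn":0.08}]' >/dev/null
python3 togo.py .5544 .0617 .0545 -1.372
```

```text
cm [0.21 0.15 0.12] turn 1.392 F [-3.8  4.6 14.2] M [0.66 0.73 0.28] w 0.154 grip 61.45185470581055 j6 1.528 t 8.65 tcp [0.5522 0.0631 0.0557]
```

```bash

python3 -m crank '[{"x":-0.03,"y":-0.07,"z":0.03,"turn":0.08},{"x":0,"y":0,"z":0,"turn":0.08},{"x":0,"y":0,"z":0,"turn":0.08},{"x":0,"y":0,"z":0,"turn":0.08},{"x":0,"y":0,"z":0,"turn":0.08}]' >/dev/null
python3 togo.py .5544 .0617 .0545 -1.372
python3 shot.py w4;python3 - <<'E'
from h import *
im,d,K,T=load("wrist");hsv=cv2.cvtColor(im,cv2.COLOR_RGB2HSV)
v,u=np.mgrid[0:384,0:512];P=onplane(np.c_[u.ravel(),v.ravel()],.0467,K,T);h=hsv.reshape(-1,3)
r=np.hypot(P[:,0]-.554,P[:,1]-.062);f=(r>.03)&(r<.05)
for n,k in(("green",(h[:,0]>45)&(h[:,0]<85)&(h[:,1]>120)),("red",((h[:,0]<6)|(h[:,0]>172))&(h[:,1]>150))):print(n,P[k&f].mean(0),(k&f).sum())
E
```

```text
cm [0.27 0.13 0.12] turn 0.992 F [-3.6  4.7 14.3] M [0.68 0.59 0.26] w 0.148 grip 61.47597849369049 j6 1.93 t 9.15 tcp [0.5523 0.0639 0.0557]
{'time': np.float64(9.2), 'joint_pos': array([-0.02 ,  0.064,  1.912,  0.003,  1.163,  1.932]), 'tool_pos': array([0.552, 0.064, 0.056]), 'tool_rot': array([-0.002,  0.982, -0.19 ,  0.001]), 'contact_force': array([-3.551,  4.325, 14.906]), 'ft_torque': array([0.664, 0.627, 0.004])}
green [0.58011985 0.09307144 0.0467    ] 179
red [nan nan nan] 0<stdin>:5: RuntimeWarning: Mean of empty slice.
  ret = um.true_divide(
```

```bash

python3 -m crank '[{"x":-0.06,"y":-0.04,"z":0.03,"turn":0.08},{"x":0,"y":0,"z":0,"turn":0.08},{"x":0,"y":0,"z":0,"turn":0.08},{"x":0,"y":0,"z":0,"turn":0.08},{"x":0,"y":0,"z":0,"turn":0.08}]' >/dev/null
python3 togo.py .5544 .0617 .0545 -1.372
python3 -m crank '[{"x":0,"y":0,"z":0,"turn":0.04},{"x":0,"y":0,"z":0,"turn":0.04}]' >/dev/null
python3 togo.py .5544 .0617 .0545 -1.372
```

```text
cm [0.28 0.07 0.12] turn 0.592 F [-0.1  2.8 13.9] M [0.37 0.23 0.23] w 0.15 grip 61.263020038604736 j6 2.331 t 9.7 tcp [0.5529 0.0641 0.0557]
cm [0.26 0.05 0.12] turn 0.514 F [-0.1  3.1 12.3] M [0.35 0.19 0.3 ] w 0.15 grip 61.219578981399536 j6 2.409 t 9.9 tcp [0.553  0.064  0.0557]
```

```bash

python3 -m crank '[{"x":0,"y":0,"z":0.03,"turn":0},{"x":0,"y":0,"z":0,"turn":0.03},{"x":0,"y":0,"z":0,"turn":0}]' >/dev/null
python3 togo.py .5544 .0617 .0545 -1.372
python3 -m crank '[{"x":0,"y":0,"z":0,"turn":0.03},{"x":0,"y":0,"z":0,"turn":0}]' >/dev/null
python3 togo.py .5544 .0617 .0545 -1.372
```

```text
cm [0.26 0.04 0.12] turn 0.485 F [-0.4  2.7 14.7] M [ 0.34  0.27 -0.02] w 0.15 grip 61.43760323524475 j6 2.438 t 10.2 tcp [0.5531 0.064  0.0557]
cm [0.27 0.04 0.12] turn 0.455 F [-1.6  2.9 14. ] M [0.36 0.27 0.06] w 0.151 grip 61.41415357589722 j6 2.468 t 10.4 tcp [0.5531 0.0641 0.0557]
```

```bash

python3 -m crank '[{"x":0,"y":0,"z":0.02,"turn":0.025},{"x":0,"y":0,"z":0,"turn":0}]' >/dev/null
python3 togo.py .5544 .0617 .0545 -1.372
python3 -m crank '[{"x":0,"y":0,"z":0,"turn":0.02},{"x":0,"y":0,"z":0,"turn":0}]' >/dev/null
python3 togo.py .5544 .0617 .0545 -1.372
```

```text
cm [0.26 0.04 0.12] turn 0.43 F [-1.3  2.4 15.7] M [0.4  0.4  0.03] w 0.154 grip 61.55961513519287 j6 2.493 t 10.6 tcp [0.5532 0.0641 0.0557]
cm [0.27 0.04 0.12] turn 0.41 F [-1.7  2.7 15.8] M [0.42 0.38 0.13] w 0.15 grip 61.541093587875366 j6 2.513 t 10.8 tcp [0.5532 0.0641 0.0557]
```

```bash

python3 -m crank '[{"x":0,"y":0,"z":0,"turn":0.025},{"x":0,"y":0,"z":0,"turn":0}]' >/dev/null
python3 togo.py .5544 .0617 .0545 -1.372
python3 shot.py w5; python3 - <<'E'
import cv2
im=cv2.imread('pics/w5.png');cv2.imwrite('pics/w5c.png',cv2.resize(im[90:384,130:390],None,fx=2,fy=2))
E
```

```text
cm [0.25 0.03 0.12] turn 0.385 F [-0.9  3.5 15. ] M [0.27 0.31 0.15] w 0.152 grip 61.50097131729126 j6 2.538 t 11.0 tcp [0.5533 0.064  0.0557]
{'time': np.float64(11.05), 'joint_pos': array([-1.900e-02,  6.400e-02,  1.912e+00,  2.000e-03,  1.159e+00,
        2.538e+00]), 'tool_pos': array([0.553, 0.064, 0.056]), 'tool_rot': array([-0.002,  0.881, -0.474,  0.002]), 'contact_force': array([-0.831,  2.776, 14.711]), 'ft_torque': array([0.351, 0.31 , 0.105])}
```

View pics/w5c.png

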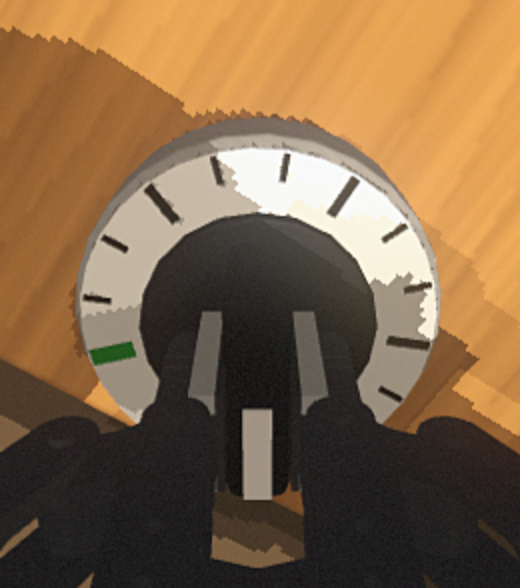

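The dial is gripped with the pointer straight down in the crop. The green tick is at (113,353), 5 min at (97,299), 45 min at (408,343) and 50 at (390,394), and the case is still in place. Next I'll compute the dial angle from opposite ticks.

```bash
cat > dial.py <<'E'
from h import *
from plant import manip
from scipy.spatial.transform import Rotation as R
im,d,K,T=load("wrist");q=manip.state()['tool_rot']
px=np.array([[97,299],[408,343]])/2+[130,90]
a=onplane(px,.0467,K,T)[:,:2];v=a[1]-a[0];a45=np.arctan2(v[1],v[0])
x=R.from_quat(np.r_[q[1:],q[0]]).as_matrix()[:,0];p=np.arctan2(-x[1],-x[0])
print("dist",np.hypot(*v),"centre",a.mean(0),"45dir",a45,"zero dir",a45+45*.07854-2*np.pi,"dial",45*.07854+(a45-p)%(2*np.pi))
g=np.array([[113,353]])/2+[130,90];print("green",onplane(g,.0467,K,T))
E
python3 dial.py
```

```text
dist 0.08085107038390468 centre [0.55620959 0.06247766] 45dir -2.712868421380966 zero dir -5.461753728560552 dial 4.949796746698562
green [[0.58188805 0.09067919 0.0467    ]]
```

Dial 4.95, so it is at its stop and the case has swivelled only about 0.04 rad. Next is turning back 1.81 rad.

```bash

python3 -m crank '[{"x":0,"y":0,"z":0,"turn":-0.08},{"x":0,"y":0,"z":0,"turn":-0.08},{"x":0,"y":0,"z":0,"turn":-0.08},{"x":0,"y":0,"z":0,"turn":-0.08},{"x":0,"y":0,"z":0,"turn":-0.08}]' >/dev/null
python3 togo.py .5544 .0617 .0545 -1.372
python3 -m crank '[{"x":0,"y":0,"z":0,"turn":-0.08},{"x":0,"y":0,"z":0,"turn":-0.08},{"x":0,"y":0,"z":0,"turn":-0.08}]' >/dev/null
python3 togo.py .5544 .0617 .0545 -1.372
```

```text
cm [0.23 0.06 0.12] turn 0.788 F [-3.7  0.6 17. ] M [-0.01  0.64 -0.03] w 0.154 grip 61.798542737960815 j6 2.135 t 11.55 tcp [0.5528 0.0634 0.0557]
cm [0.22 0.07 0.12] turn 1.028 F [-4.6 -1.7 18.2] M [-0.24  0.77 -0.13] w 0.151 grip 61.89349293708801 j6 1.895 t 11.85 tcp [0.5526 0.0631 0.0557]
```

```bash

python3 -m crank '[{"x":-0.06,"y":0.05,"z":-0.01,"turn":-0.08},{"x":0,"y":0,"z":0,"turn":-0.08},{"x":0,"y":0,"z":0,"turn":-0.08},{"x":0,"y":0,"z":0,"turn":-0.08},{"x":0,"y":0,"z":0,"turn":-0.08}]' >/dev/null
python3 togo.py .5544 .0617 .0545 -1.372
```

```text
cm [0.2  0.07 0.12] turn 1.428 F [-1.  -3.  15.7] M [-0.46  0.36 -0.07] w 0.155 grip 61.52566909790039 j6 1.494 t 12.35 tcp [0.5524 0.0623 0.0556]
```

```bash

python3 -m crank '[{"x":0,"y":0.06,"z":0,"turn":-0.08},{"x":0,"y":0,"z":0,"turn":-0.08},{"x":0,"y":0,"z":0,"turn":-0.08},{"x":0,"y":0,"z":0,"turn":-0.08},{"x":0,"y":0,"z":0,"turn":-0.08}]' >/dev/null
python3 togo.py .5544 .0617 .0545 -1.372
python3 -m crank '[{"x":0,"y":0,"z":0,"turn":-0.08},{"x":0,"y":0,"z":0,"turn":-0.08},{"x":0,"y":0,"z":0,"turn":-0.08},{"x":0,"y":0,"z":0,"turn":-0.08},{"x":0,"y":0,"z":0,"turn":-0.04}]' >/dev/null
python3 -m crank '[{"x":0,"y":0,"z":0,"turn":0},{"x":0,"y":0,"z":0,"turn":0},{"x":0,"y":0,"z":0,"turn":0},{"x":0,"y":0,"z":0,"turn":0}]' >/dev/null
python3 togo.py .5544 .0617 .0545 -1.372; python3 shot.py w6; python3 - <<'E'
import cv2
im=cv2.imread('pics/w6.png');cv2.imwrite('pics/w6c.png',cv2.resize(im[90:384,130:390],None,fx=2,fy=2))
E
```

```text
cm [0.17 0.06 0.12] turn -1.314 F [-0.6 -3.8 13.6] M [-0.57  0.24 -0.15] w 0.155 grip 61.428022384643555 j6 1.093 t 12.85 tcp [0.5526 0.0615 0.0557]
cm [0.15 0.05 0.12] turn -0.956 F [-0.2 -4.2 13.2] M [-0.81  0.06  0.2 ] w 0.155 grip 61.2763649225235 j6 0.736 t 13.75 tcp [0.553  0.061  0.0557]
{'time': np.float64(13.8), 'joint_pos': array([-0.023,  0.063,  1.913, -0.003,  1.158,  0.736]), 'tool_pos': array([0.553, 0.061, 0.056]), 'tool_rot': array([0.003, 0.918, 0.396, 0.003]), 'contact_force': array([-0.411, -4.211, 12.361]), 'ft_torque': array([-0.723,  0.055,  0.232])}
```

View pics/w6c.png

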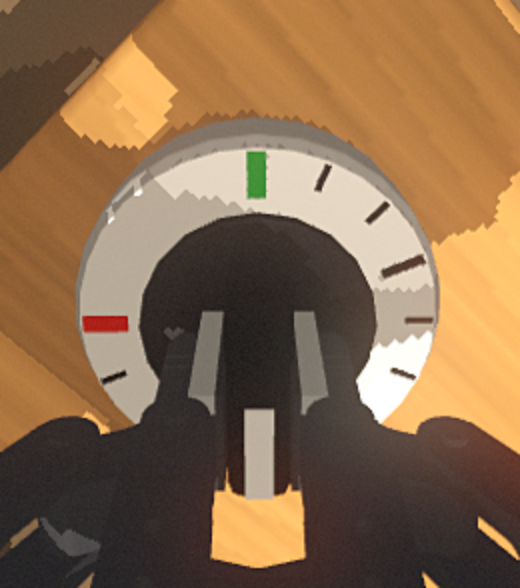

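Green (257,175) is directly opposite the pointer (258,450), so the dial reads 40 minutes. I'll relieve the press and release.

```bash

python3 -m crank '[{"x":-0.04,"y":0.04,"z":-0.05,"turn":0},{"x":0,"y":0,"z":-0.05,"turn":0},{"x":0,"y":0,"z":0,"turn":0}]' >/dev/null
python3 togo.py .5544 .0617 .0545 -1.372
python3 -m crank '[{"x":0,"y":0,"z":0,"turn":0},{"x":0,"y":0,"z":0,"turn":0},{"x":0,"y":0,"z":0,"turn":0},{"x":0,"y":0,"z":0,"turn":0},{"x":0,"y":0,"z":0,"turn":0}]' 40 
python3 togo.py .553 .061 .0545 -1.372
```

```text
cm [0.16 0.06 0.13] turn -0.957 F [ 4.2 -3.4  8. ] M [-0.47 -0.44  0.14] w 0.152 grip 60.38422465324402 j6 0.735 t 14.1 tcp [0.5529 0.0609 0.0558]
time: 14.6
tool_pos: [0.5491, 0.0618, 0.0524]
tool_rot: [-0.0, 0.919, 0.395, -0.001]
contact_force: [0.1, -0.4, -0.7]
gripper_width: 0.397
grasp_force: 0.0
cm [ 0.21  0.34 -0.21] turn -0.957 F [ 0.1 -0.4 -0.7] M [ 0.   -0.03 -0.03] w 0.397 grip 0.0 j6 0.735 t 14.6 tcp [0.5491 0.0618 0.0524]
```

```bash

python3 -m crank '[{"x":0.2,"y":0.3,"z":-0.5,"turn":0},{"x":0,"y":0,"z":-1.5,"turn":0},{"x":0,"y":0,"z":-3,"turn":0},{"x":0,"y":0,"z":-3,"turn":0},{"x":0,"y":0,"z":-3,"turn":0}]'
python3 -m crank '[{"x":0,"y":0,"z":-3.5,"turn":0},{"x":0,"y":0,"z":-3,"turn":0},{"x":0,"y":0,"z":0,"turn":0},{"x":0,"y":0,"z":0,"turn":0},{"x":0,"y":0,"z":0,"turn":0}]'
python3 shot.py w7; python3 meas.py
```

```text
time: 15.1
tool_pos: [0.5535, 0.0611, 0.1657]
tool_rot: [0.0, 0.919, 0.395, 0.001]
contact_force: [0.1, -0.3, -0.1]
gripper_width: 0.4
grasp_force: 0.0
time: 15.6
tool_pos: [0.5525, 0.0611, 0.2272]
tool_rot: [-0.0, 0.919, 0.395, -0.001]
contact_force: [0.1, -0.0, 0.0]
gripper_width: 0.397
grasp_force: 0.0
{'time': np.float64(15.65), 'joint_pos': array([-0.024, -0.108,  1.778,  0.   ,  1.474,  0.734]), 'tool_pos': array([0.552, 0.061, 0.227]), 'tool_rot': array([-0.001,  0.919,  0.395, -0.001]), 'contact_force': array([ 0.197, -0.364,  0.207]), 'ft_torque': array([-0.057, -0.007, -0.006])}
face 0.555509090423584 0.06154784560203552 0.0479000061750412 0.04739004433760257
top ((0.5553314089775085, 0.06100308895111084), (0.04912104457616806, 0.013450280763208866), 46.244911193847656) 0.08392247283337924 787
white [0.54673532 0.05230998] 180
green [0.58247751 0.08958948] 0.804905163498353 dial rel 3.1393711450606157 38
red [0.5260437  0.08814792] 2.4072565377622004 dial rel 4.741722519324464 34
bar dir world -2.334465981562263 -133.7550481603827
```

View pics/w7.png

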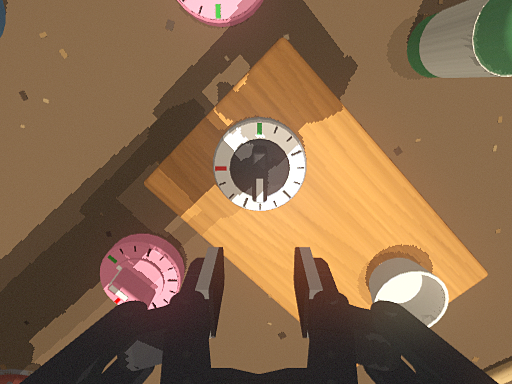

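The view shows the dial released, with green at (260,128) opposite the white pointer at (260,188). The dial reads 3.139 rad and the zero tick has moved about 3.5 mm.

```bash
python3 -c "
from plant import manip
print(manip.job_done())"
```

```text
the job is handed in; nothing more can be done
None
```

I wound the timer to its stop (4.95 rad), turned it back to 40 minutes (measured 3.139 rad), released it and handed the job in; the zero tick moved about 3.5 mm and the press read about 12–20 N, dipping below the 15 N target at times.

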